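Fit the sconce plate that matches the studs and wind the keeper to its line

ROBOT

A 6-joint arm with a two-finger parallel gripper is mounted at the origin on the work surface. World frame = base frame: x ahead of the robot, y to its left, z up, the work surface at z = 0. Lengths are in mm, angles in degrees, forces in N, time in s.
With the tool pointing down it reaches from about 350 to 850 mm from the base axis. Payload 8.1 kg.
Tool frame: the origin (TCP) lies at the very end of the fingers, on their centre line; the grasp point (between the pads) lies r.tcp_to_grasp behind it (r.tcp_to_grasp is the distance from the TCP to the grasp point, in mm); z points along the fingers, y is the line along which they close (so a half turn about z gives the same grasp; the last joint's range is limited). The gripper opens to 85 mm and grips with 20 to 120 N. Pads are 22 mm wide; open, the fingers measure 114 mm over their backs; the gripper's body (76 mm by 85 mm) begins 54 mm behind the grasp point. The pads swing forward as they close: fully open they stand 13 mm farther back than shut.
Start: joints at [61.857, 7.471, 85.268, -0, 87.261, -4.893], TCP at [236.832, 551.286, 231.292] pointing down, gripper open.
Joint ranges: [-169.43, 169.43], [-51.17, 129.36], [1.28, 143.12], [-76.62, 256.62], [0, 156.53], [-152.29, 152.29]. Speed limits (degrees/s): [136.94, 136.94, 159.86, 180, 180, 180].

INTERFACE

Orientations are given as [roll, pitch, yaw] about the fixed x, y, z axes, in that order (R = Rz(yaw) Ry(pitch) Rx(roll)).
In Python, from bench import r gives the robot as it stands.
- The arm moves only by the shell command python3 -m handwheel 'ROWS' [OPENING] [FORCE]. ROWS is JSON, a list of rows, each a list of 4 numbers: the shift along the tool's x, y, z in m, then the turn about the tool's z in degrees. A call has 1 to 10 rows; each row shifts and turns the commanded pose from where the row before left it, along the tool's axes as they then stand; what a row does not reach is not made up. A row lasts 1/10 s, in which the tool goes at most 50 mm and 8.59 degrees, less where a joint would pass 70% of its speed; a pose out of reach is approached as far as the arm can. A call is refused whole if a number of a shift passes 0.05 or a number of a turn 8.59, either way. A call with a gripper value outside its range is refused whole. OPENING is the finger opening in m, from 0 to 0.0854, set as the call begins (- or left out, the last holds). The fingers move at their own pace and stop on an object; FORCE is the grip in N (left out, the last holds). Time passes only in rows, so rows that do not move let the fingers close. It gives the time, the measured TCP pose, the force, the opening and the grip force at its end, in the units of the state.
- r.sense(): the state, without advancing time (a new reading comes with each control period).
- r.snapshot(name): name is "scene" or "top"; returns the picture (420x560x3 uint8, red, green, blue); there is no depth.
- r.camera_params(name): a dict with "fx", "fy", "cx", "cy" (pixels), "D" ([k1, k2, p1, p2, k3] as OpenCV has them; the pictures are not rectified), "R" (3x3) and "t" (3): a world point X has camera coordinates R X + t. Camera axes: x right, y down, z forward; pixel columns grow to the right and rows downward; lengths in mm; the calibration is good to about 2 mm. A picture is of the moment at which its call begins. camera_params takes no time and is no camera call.
- r.hand_in(): hands the job in; it is judged then, once.
The state is a dict: "time": time; "joint_pos": joint angles; "qd": joint speeds; "joint_efforts": joint torques, N m; "tool_pos": TCP position; "tcp_rot": TCP orientation; "ft_force": force on the tool from outside, world axes, zero at the start; "wrist_torque": the same for the moment, N m; "finger_gap": finger opening in mm; "grip_force": force on a finger pad.
Only numpy, scipy, OpenCV 4.12 (cv2) and the standard library are available. Lean on these libraries where they do the work, as an engineer would, in place of code of your own. Each camera call takes 0.05 s, during which the arm holds its last target. There are 200 camera calls.

TASK

One of the three white candle-sconce plates has bolt holes that match the three studs on the sloping black jig: fit that plate over the studs, boss outwards, until it lies flush on the sloping face. Then turn the handwheel clockwise until the black pointer on the brass keeper bar stands at the red line, and let go. Leave the other two plates and everything else on the bench where they are.

Things in the scene. Friction and masses are not known exactly. Their poses are not given: they have to be found in the camera images.
- plate_wide_grip (a point): White cast plate, 110 x 110 x 10 mm, with a square boss (34 x 34 mm, 50 mm tall, sides parallel to the plate's) on its middle; 0.3 to 0.5 kg; lies boss up on a 2 mm dark mat. Point on the boss's axis, 35 mm above the underside; z up, x and y parallel to the edges. Three through holes of 13 mm diameter at 40 mm radius, at 0, 120 and 240 degrees from +x.
- plate_wide_foot (a point): The centre of the underside of that same plate with three holes on the 40 mm radius; axes as for its boss point, z out of the underside up through the boss.
- plate_tight_grip (a point): White cast plate, 110 x 110 x 10 mm, with a square boss (34 x 34 mm, 50 mm tall, sides parallel to the plate's) on its middle; 0.3 to 0.5 kg; lies boss up on a 2 mm dark mat. Point on the boss's axis, 35 mm above the underside; z up, x and y parallel to the edges. Three through holes of 13 mm diameter on a circle of only 29 mm radius, at 0, 120 and 240 degrees.
- plate_four_grip (a point): White cast plate, 110 x 110 x 10 mm, with a square boss (34 x 34 mm, 50 mm tall, sides parallel to the plate's) on its middle; 0.3 to 0.5 kg; lies boss up on a 2 mm dark mat. Point on the boss's axis, 35 mm above the underside; z up, x and y parallel to the edges. Four through holes of 13 mm diameter on a circle of 40 mm radius, at 45, 135, 225 and 315 degrees.
- face: The jig's black steel face, 150 x 150 mm, fixed, sloping 25 degrees: origin at its centre on the surface, 78 mm above the bench; x up the slope, away from the robot; y level; z square out of the face, leaning 25 degrees towards the robot. Three steel studs stand along z, 10 mm thick, 18 mm high (last 5 mm tapered), at 40 mm radius, at 0, 120 and 240 degrees from +x; they alone hold a plate.
- keeper (a joint): Travel (m) of the brass keeper bar towards face -y, 0 (drawn back) to 0.044; starts at 0 to 0.006. 0.036 = pointer at the red line. The bar (24 mm wide, 8 thick, underside 13 mm off the face) lies along face y at face x = 18 mm, its end at face y = 80 mm minus the travel, so it ends up over the plate's edge. 8 mm per radian of handwheel; stays where it is left.
- keeper_pointer (a point): Tip of the black pointer on the keeper bar, over the white scale with ticks every 10 mm.
- red_line (a point): The red line (3 mm wide) across the white scale. The pointer is at the line when both points have the same face y.
- wheel_hub (a point): Point on the handwheel's upright axis, level with handle_mid. Wheel 116 mm across, its rim at 130 to 142 mm above the bench, on the green gearbox beside the face (face +y side). Turning it clockwise seen from above advances the keeper; it takes about 3 N at the handle. Stops at both ends of the travel.
- handle_mid (a point): Middle of the wheel's upright red handle, a freely spinning cylinder 18 mm in diameter and 52 mm tall, 42 mm from the wheel's axis; the handle reaches 26 mm above and below this point, which is 171 mm above the bench.
- candle_jar: Glass candle jar with a black lid, 72 mm across, 100 mm tall; a bystander, to be left where it is. Origin at the middle of its underside.
- pillar_candle: White pillar candle, 68 mm across, 130 mm tall; a bystander, to be left where it is. Origin at the middle of its underside.
- votive: Amber votive cup, 72 mm across, 70 mm tall; a bystander, to be left where it is. Origin at the middle of its underside.
- tin: Dark tin, 64 mm across, 70 mm tall; a bystander, to be left where it is. Origin at the middle of its underside.
- carton: Cardboard carton, 80 x 110 x 70 mm; a bystander, to be left where it is. Origin at the middle of its underside.
- driver: Screwdriver lying on the bench; a bystander, to be left where it is. Origin at the middle of its underside.
- spanner: Spanner lying on the bench; a bystander, to be left where it is. Origin at the middle of its underside.
Mind the look-alikes: they are no part of the job. What is shaped like the part that bears plate_wide_grip but purple is not meant.

How it is judged:
By the outcome, as a careful person would: the job done as asked, in the order asked, and still so for the second after the job is handed in, with the robot touching nothing.
It also fails if it takes over 51 s, if anything falls off the work surface, if the arm or the gripper's body presses on something with over 40 N, if the wrist force passes 120 N, or if a joint passes its speed limit or range.

## Working session

There is one attempt and no reset: what is moved stays moved. The work goes in short steps, Python scripts to look and compute and a shell command to move; the robot and the scene stay as the last step left them, time stands still between calls to the robot, and variables do not carry over. Pictures are saved under pics/ and viewed, at most 10 in all, crops included, and the job is handed in when it is done.

```bash
mkdir -p pics; ls; python3 - <<'E'
from bench import r
import cv2
print(r.sense(), r.tcp_to_grasp)
for n in("scene","top"):
    im=r.snapshot(n); cv2.imwrite(f"pics/{n}0.png",im[:,:,::-1]); p=r.camera_params(n); print(n,p)
a=cv2.imread("pics/scene0.png");b=cv2.imread("pics/top0.png")
E
```

```text
pics
{'time': 0.0, 'joint_pos': array([ 6.18547133e+01,  7.51398551e+00,  8.53307118e+01,  6.86205350e-04,
        8.72610134e+01, -4.89302722e+00]), 'qd': array([-0.16044541, -0.0733117 , -0.09337506,  0.0146886 , -0.05547973,
       -0.01836178]), 'joint_efforts': array([-5.98751976e-04, -5.69437373e+01, -5.00522268e+01, -2.54736542e-04,
        1.57691503e-02,  1.27413182e-05]), 'tool_pos': array([236.5805897 , 550.7851951 , 230.24240227]), 'tcp_rot': array([-1.79894733e+02, -9.69952005e-03,  1.56747698e+02]), 'ft_force': array([-0.2434201 , -0.92606295, -0.27988   ]), 'wrist_torque': array([-0.02310857, -0.00842346,  0.01978598]), 'grip_force': 0.0, 'finger_gap': 85.85270967111795} 18.700000000000003
scene {'fx': 466.5716164350068, 'fy': 466.5716164350068, 'cx': 276.2612732970248, 'cy': 206.7582990361082, 'D': array([0.02194568, 0.        , 0.        , 0.        , 0.        ]), 'R': array([[ 0.10861661,  0.99395179,  0.01619506],
       [ 0.72034297, -0.06746936, -0.69032883],
       [-0.6850609 ,  0.08664717, -0.72331448]]), 't': array([ -51.82537418, -298.14473497, 2077.24849387])}
top {'fx': 542.9846607368996, 'fy': 542.9846607368996, 'cx': 288.6583612977174, 'cy': 211.84415224895207, 'D': array([-0.08471653,  0.        ,  0.        ,  0.        ,  0.        ]), 'R': array([[ 0.01526832, -0.99974553,  0.01660565],
       [-0.9841414 , -0.01796122, -0.17647408],
       [ 0.17672743, -0.01364784, -0.98416521]]), 't': array([ -10.92785647,  545.24700059, 1614.40957134])}
```

View pics/scene0.png

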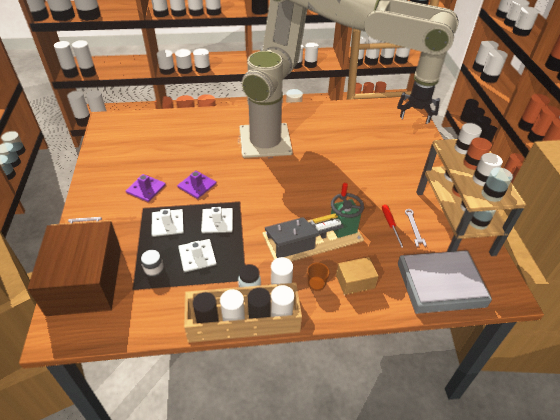

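View pics/top0.png

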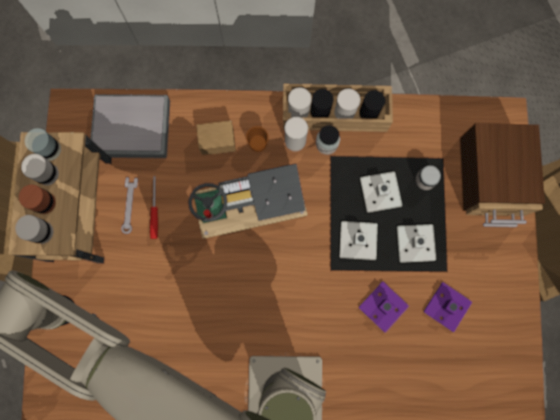

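The top view shows the plates at about (381,191), (359,240) and (416,243), the jig face at (275,193), and the wheel at (207,202). I'll zoom in next.

```bash
cat > h.py <<'E'
import numpy as np,cv2
from bench import r
def ray(cam,uv):
    p=r.camera_params(cam);K=np.array([[p['fx'],0,p['cx']],[0,p['fy'],p['cy']],[0,0,1]])
    n=cv2.undistortPoints(np.float64([[uv]]),K,p['D'])[0,0]
    R=p['R'];return -R.T@p['t'],R.T@np.array([n[0],n[1],1])
def onz(cam,uv,z):
    c,d=ray(cam,uv);return c+d*(z-c[2])/d[2]
def onplane(cam,uv,o,n):
    c,d=ray(cam,uv);return c+d*(np.dot(n,np.array(o)-c)/np.dot(n,d))
def proj(cam,X):
    p=r.camera_params(cam);K=np.array([[p['fx'],0,p['cx']],[0,p['fy'],p['cy']],[0,0,1]])
    return cv2.projectPoints(np.float64(X).reshape(-1,1,3),cv2.Rodrigues(p['R'])[0],p['t'],K,p['D'])[0][:,0]
def tri(u1,u2):
    (a,d),(b,e)=ray('scene',u1),ray('top',u2)
    s=np.linalg.lstsq(np.c_[d,-e],b-a,rcond=None)[0];P,Q=a+s[0]*d,b+s[1]*e
    return (P+Q)/2,np.linalg.norm(P-Q)
def crop(im,x,y,w,h,k):
    return cv2.resize(im[y:y+h,x:x+w],None,fx=k,fy=k,interpolation=cv2.INTER_CUBIC)
E
python3 - <<'E'
from h import *
a=cv2.imread("pics/top0.png");b=cv2.imread("pics/scene0.png")
A=crop(a,335,165,110,100,4); B=crop(a,185,160,125,80,6)
C=crop(b,140,200,105,75,4);
cv2.imwrite("pics/plates.png",A);cv2.imwrite("pics/jig.png",B)
# plates masks
hsv=cv2.cvtColor(a,cv2.COLOR_BGR2HSV)
m=((hsv[...,2]>130)&(hsv[...,1]<60)).astype(np.uint8)
m[:, :335]=0;m[:,445:]=0;m[:165]=0;m[265:]=0
for c in cv2.findContours(m,0,2)[0]:
    if cv2.contourArea(c)>400:
        print(cv2.minAreaRect(c),onz('top',cv2.minAreaRect(c)[0],12))
E
```

```text
((416.3224182128906, 242.9810333251953), (35.9378776550293, 35.996604919433594), 86.633544921875) [ 460.30017415 -403.01905786   12.        ]
((358.28399658203125, 240.46884155273438), (35.96602249145508, 35.922584533691406), 2.4895529747009277) [ 465.34441701 -220.46251175   12.        ]
((380.7884521484375, 191.4423065185547), (35.69314193725586, 35.104793548583984), 78.69007110595703) [ 622.94530401 -293.32039679   12.        ]
```

View pics/plates.png

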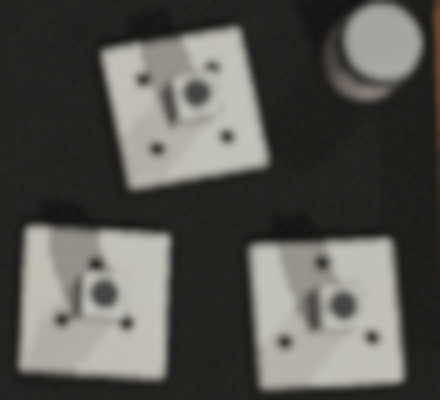

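View pics/jig.png

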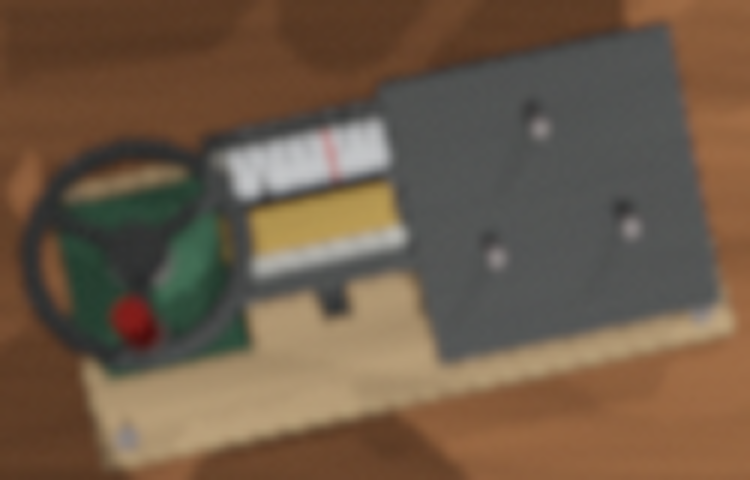

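The wide plate is the lower right one: its crop holes at (322,263), (284,342) and (371,338) lie about 40 mm out. The studs show at crop (538,127), (495,258) and (628,227), the red handle at (133,320), and the pointer at the brass bar.

The tool can't be tilted, so I'll pivot the plate in the pads by pressing it on the stud tips.

```bash
cat >> h.py <<'E'
def rel(x,y,z,yaw=None):
    """tool-axis shift (m) to target, at the current yaw, and turn"""
    s=r.sense();from_=s['tool_pos'];w=np.radians(s['tcp_rot'][2]);d=np.array([x,y,z])-from_
    tx=np.array([np.cos(w),np.sin(w),0]);ty=np.array([np.sin(w),-np.cos(w),0])
    t=None if yaw is None else -((yaw-s['tcp_rot'][2]+180)%360-180)
    print('rel',np.round([d@tx/1000,d@ty/1000,-d[2]/1000],4),'turn',t,'pose',from_.round(1),s['tcp_rot'].round(2))
E
python3 - <<'E'
from h import *
a=cv2.imread("pics/top0.png")
hsv=cv2.cvtColor(a,cv2.COLOR_BGR2HSV)
m=((hsv[...,2]>130)&(hsv[...,1]<60)).astype(np.uint8)
m[:, :395]=0;m[:,445:]=0;m[:215]=0;m[265:]=0
c=max(cv2.findContours(m,0,2)[0],key=cv2.contourArea)
box=cv2.boxPoints(cv2.minAreaRect(c));W=np.array([onz('top',q,12)[:2] for q in box]);print(W, W.mean(0))
for i in range(4):
    e=W[(i+1)%4]-W[i];print(np.hypot(*e),np.degrees(np.arctan2(e[1],e[0])))
f=lambda u,v,x,y,k:(x+(u+.5)/k-.5,y+(v+.5)/k-.5)
H=[onz('top',f(u,v,335,165,4),12) for u,v in((322,263),(284,342),(371,338))];print(H,np.mean(H,0))
J=lambda u,v:f(u,v,185,160,6)
T=[onz('top',J(u,v),z) for (u,v),z in zip(((540,127),(495,258),(629,228)),(109.8,84.5,84.5))]
T=np.array(T);print(T);d=T[1]-T[2];yaw=np.degrees(np.arctan2(d[1],d[0]))-90;print('yaw',yaw,np.hypot(*d[:2]))
up=T[0]-T[1:].mean(0);print('yaw2',np.degrees(np.arctan2(up[1],up[0])),np.hypot(*up[:2]),'exp',60*np.cos(np.radians(25)))
c,s=np.cos(np.radians(yaw)),np.sin(np.radians(yaw))
tipc=T.mean(0);tipc[:2]+=np.array([c,s])*16.5*np.sin(np.radians(25));print('face centre',tipc)
# face corners
print('hub',onz('top',J(138,255),136)); print('handle top',onz('top',J(133,316),197))
E
```

```text
[[ 512.70364038 -343.89237216]
 [ 521.3626439  -458.58609276]
 [ 408.20012828 -461.91933198]
 [ 400.13727433 -348.45435411]] [ 460.60092172 -403.21303775]
115.02011948725203 -85.68254506147804
113.21159580146863 -178.31282174706803
113.75109149638212 94.0646222287456
112.6587699354969 2.3207585015951175
[array([ 500.07647971, -400.19429342,   12.        ]), array([ 437.37521516, -368.70255363,   12.        ]), array([ 441.49098141, -437.57559085,   12.        ])] [ 459.64755876 -402.1574793    12.        ]
[[627.67397861  42.41115605 109.8       ]
 [565.97380433  63.92579162  84.5       ]
 [582.54948614  -2.91330282  84.5       ]]
yaw 13.928007924990666 68.86376240437811
yaw2 12.565095962711762 54.72297760337401 exp 54.378467222199
face centre [598.83393813  36.15301548  92.93333333]
hub [554.17712973 235.51697931 136.        ]
handle top [513.39546849 228.18271419 197.        ]
```

```bash
python3 -m handwheel '[[-0.045,0.02,-0.005,0],[-0.045,-0.02,-0.005,0],[0,-0.05,-0.01,0],[0,-0.05,-0.01,0],[0,-0.05,0,0],[0,-0.05,0,0],[0,-0.05,0,0],[0,-0.05,0,0]]'
```

```text
time: 0.9
tool_pos: [200.8, 240.3, 260.2]
tcp_rot: [-180.0, -0.0, 156.8]
ft_force: [0.5, -1.1, 2.0]
finger_gap: 84.9
grip_force: 0.0
```

```bash
python3 -m handwheel '[[-0.05,0,0,8],[-0.05,0,0,8],[-0.05,0,0,8],[-0.05,0,0,8],[-0.05,0,0,8],[-0.05,0,0,8],[-0.05,0,0,8],[-0.03,-0.03,0,8],[0,-0.05,0,8],[0,-0.05,0,8]]'; python3 -c "
from h import *
rel(460,-403,150,3)"
```

```text
time: 1.9
tool_pos: [305.7, -39.2, 259.9]
tcp_rot: [-179.8, 0.0, 76.4]
ft_force: [-1.5, -0.0, 2.3]
finger_gap: 85.5
grip_force: 0.0
rel [-0.3172  0.2357  0.1099] turn 73.37738210955901 pose [305.7 -39.2 259.9] [-1.7979e+02  1.0000e-02  7.6380e+01]
```

```bash
python3 -m handwheel '[[-0.045,0.033,0.005,0],[-0.045,0.033,0.01,0],[-0.045,0.033,0.01,0],[-0.045,0.033,0.01,0],[-0.045,0.033,0.01,0],[-0.045,0.033,0.01,0],[-0.045,0.033,0,0],[0,0,0,8],[0,0,0,8],[0,0,0,8]]'; python3 -m handwheel '[[0,0,0,8],[0,0,0,8],[0,0,0,8],[0,0,0,8],[0,0,0,8],[0,0,0,8],[0,0,0,1.4],[0,0,0,0],[0,0,0,0]]'; python3 -c "
from h import *
rel(460,-402.7,150,3)"
```

```text
time: 2.9
tool_pos: [442.8, -356.5, 210.9]
tcp_rot: [-179.9, -0.0, 52.5]
ft_force: [-0.6, 0.5, 0.1]
finger_gap: 85.4
grip_force: 0.0
time: 3.8
tool_pos: [443.1, -356.2, 212.2]
tcp_rot: [-180.0, 0.0, 3.6]
ft_force: [-0.2, -0.4, 0.8]
finger_gap: 85.1
grip_force: 0.0
rel [0.0139 0.0475 0.0622] turn 0.6432051394969562 pose [ 443.1 -356.2  212.2] [-1.7999e+02  1.0000e-02  3.6400e+00]
```

```bash
python3 -m handwheel '[[0.007,0.024,0.03,0.6],[0.007,0.0235,0.03,0],[0,0,0.04,0],[0,0,0.04,0],[0,0,0.03,0],[0,0,0.015,0],[0,0,0.005,0],[0,0,0,0],[0,0,0,0]]'; python3 - <<'E'
from h import *
rel(460,-402.7,19,3)
im=r.snapshot('scene')[:,:,::-1];cv2.imwrite('pics/g1.png',crop(im,130,170,120,110,5))
E
```

```text
time: 4.7
tool_pos: [461.0, -404.1, 24.6]
tcp_rot: [179.9, -0.1, 2.9]
ft_force: [-0.1, 0.4, 0.4]
finger_gap: 85.3
grip_force: 0.0
rel [-0.0009 -0.0014  0.0056] turn -0.10515026984768383 pose [ 461.  -404.1   24.6] [ 1.7986e+02 -1.3000e-01  2.8900e+00]
```

View pics/g1.png

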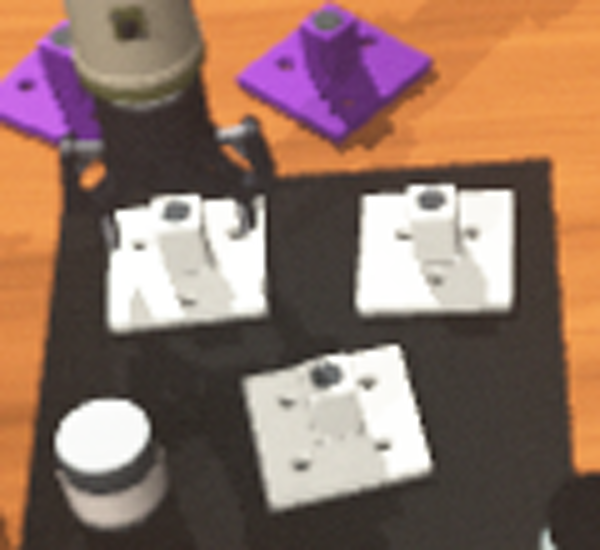

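The picture shows the fingers straddling the wide plate's boss at crop (180,235), so I'll go down 5 mm, grip and lift.

```bash
python3 -m handwheel '[[-0.001,-0.001,0.005,0],[0,0,0,0]]'; python3 -m handwheel '[[0,0,0,0],[0,0,0,0],[0,0,0,0],[0,0,0,0],[0,0,0,0],[0,0,0,0],[0,0,0,0],[0,0,0,0]]' 0.02 40; python3 -c "
from h import *
rel(460,-402.7,19,3)"
```

```text
time: 4.95
tool_pos: [458.8, -402.0, 17.7]
tcp_rot: [180.0, -0.0, 2.9]
ft_force: [-1.0, 0.2, 0.1]
finger_gap: 85.2
grip_force: 0.0
time: 5.75
tool_pos: [458.9, -402.3, 17.7]
tcp_rot: [180.0, -0.0, 2.9]
ft_force: [-0.4, -2.2, 2.4]
finger_gap: 33.7
grip_force: 41.7
rel [ 0.001   0.0004 -0.0013] turn -0.13850955311173152 pose [ 458.9 -402.3   17.7] [ 1.7996e+02 -2.0000e-02  2.8600e+00]
```

```bash
python3 -m handwheel '[[0,0,-0.01,0],[0,0,-0.03,0],[0,0,-0.05,0],[0,0,-0.05,0],[0,0,-0.05,0],[0,0,-0.04,0],[0,0,0,0]]'; python3 -c "
from h import *
rel(590,34,240,13.5)"
```

```text
time: 6.45
tool_pos: [460.9, -403.9, 255.8]
tcp_rot: [179.5, -0.4, 2.9]
ft_force: [1.5, -1.5, -2.4]
finger_gap: 34.0
grip_force: 41.4
rel [ 0.1509 -0.4309  0.0158] turn -10.617869057104514 pose [ 460.9 -403.9  255.8] [179.52  -0.44   2.88]
```

```bash
python3 -m handwheel '[[0.017,-0.048,0,0],[0.017,-0.048,0,0],[0.017,-0.048,0,0],[0.017,-0.048,0,0],[0.017,-0.048,0,0],[0.017,-0.048,0,0],[0.017,-0.048,0,0],[0.017,-0.048,0.015,0],[0.015,-0.047,0,-5.3],[0,0,0,-5.3]]'; cat >> h.py <<'E'
F=np.array([598.8,36.2,78.]);YAW=13.5;t25=np.radians(25)
def axes():
    c,s=np.cos(np.radians(YAW)),np.sin(np.radians(YAW))
    n=np.array([-np.sin(t25)*c,-np.sin(t25)*s,np.cos(t25)]);ey=np.array([-s,c,0]);return np.cross(ey,n),ey,n
def tcp_for(fx,fy,fz,grip=34.4):
    ex,ey,n=axes();return F+fx*ex+fy*ey+(fz+grip)*n-np.array([0,0,18.7])
E
python3 - <<'E'
from h import *
p=tcp_for(14,0,18);print(p,tcp_for(0,0,0));rel(*p,13.5)
E
```

```text
time: 7.45
tool_pos: [584.1, 33.7, 230.2]
tcp_rot: [-179.8, 0.2, 14.0]
ft_force: [-0.4, -1.3, -4.4]
finger_gap: 33.5
grip_force: 42.9
[589.60440667  33.99233336 112.70718371] [584.66361978  32.80615538  90.47698787]
rel [0.0054 0.001  0.1174] turn 0.5323676087218701 pose [584.1  33.7 230.2] [-179.76    0.23   14.03]
```

```bash
python3 -m handwheel '[[0.005,0.001,0.04,0.5],[0,0,0.03,0],[0,0,0.02,0],[0,0,0,0],[0,0,0,0]]' 0.02 25;  python3 - <<'E'
from h import *
rel(*tcp_for(14,0,18),13.5)
im=r.snapshot('top')[:,:,::-1];jm=r.snapshot('scene')[:,:,::-1]
a=crop(im,230,140,90,100,5);b=crop(jm,250,180,60,100,5);cv2.imwrite('pics/p1.png',np.hstack([a,b]))
E
```

```text
time: 7.95
tool_pos: [589.2, 27.3, 142.2]
tcp_rot: [-179.9, 0.2, 13.0]
ft_force: [0.6, 0.8, -3.8]
finger_gap: 33.7
grip_force: 42.8
rel [ 0.0018 -0.0064  0.0295] turn -0.5302591016323674 pose [589.2  27.3 142.2] [-1.7995e+02  1.7000e-01  1.2970e+01]
```

View pics/p1.png

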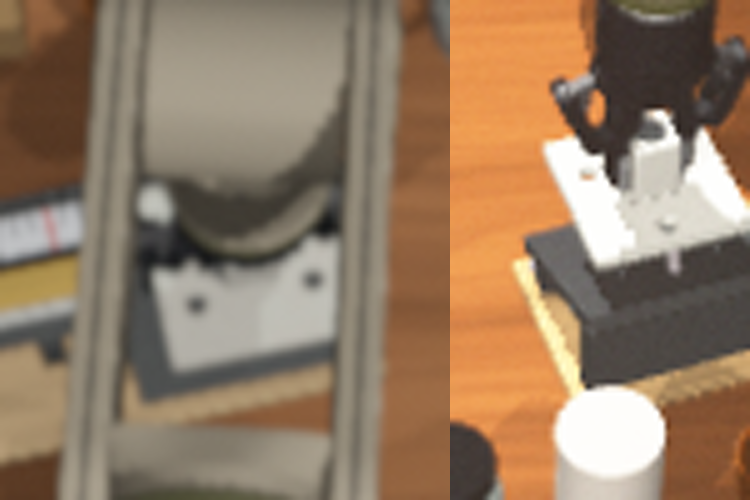

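The low holes show at crop (196,304) and (313,279), over a level plate just above the studs. I'll get the plate's pose in the hand from them, correct sideways, then lower towards contact.

```bash
python3 - <<'E'
from h import *
s=r.sense();p=s['tool_pos'];z=p[2]-15.7+10
f=lambda u,v:(230+(u+.5)/5-.5,140+(v+.5)/5-.5)
h1,h2=[onz('top',f(*q),z) for q in((196,304),(313,279))]
d=h1-h2;yw=np.arctan2(d[1],d[0])-np.pi/2;m=(h1+h2)/2;c=m[:2]+20*np.array([np.cos(yw),np.sin(yw)])
print(np.degrees(yw),np.hypot(*d[:2]),'plate centre',c,'tcp',p,s['tcp_rot'])
E
python3 -m handwheel '[[0.002,-0.006,0.004,0],[0,0,0.004,0],[0,0,0,0]]' 0.02 20;python3 -c "
from h import *
rel(*tcp_for(14,0,18),13.5)"
```

```text
13.370418878905557 69.61577108666167 plate centre [589.32488816  28.38495914] tcp [591.10216571  27.18466193 144.68836448] [ 1.79975931e+02 -9.77326017e-02  1.29656190e+01]
time: 8.35
tool_pos: [590.8, 33.8, 135.0]
tcp_rot: [-180.0, 0.0, 13.0]
ft_force: [-0.3, -0.1, -4.8]
finger_gap: 33.6
grip_force: 42.9
rel [-0.0011 -0.0004  0.0222] turn -0.5076526116915261 pose [590.8  33.8 135. ] [-1.7999e+02  3.0000e-02  1.2990e+01]
```

```bash
python3 -m handwheel '[[-0.001,0,0.004,0],[0,0,0.004,0],[0,0,0.002,0],[0,0,0,0]]' 0.02 20;python3 -m handwheel '[[0,0,0.002,0],[0,0,0.002,0],[0,0,0,0]]';python3 -m handwheel '[[0,0,0.002,0],[0,0,0.002,0],[0,0,0,0]]'
```

```text
time: 8.75
tool_pos: [589.6, 33.2, 124.6]
tcp_rot: [-180.0, 0.1, 13.0]
ft_force: [0.7, -0.3, -5.0]
finger_gap: 33.0
grip_force: 42.9
time: 9.05
tool_pos: [589.8, 33.3, 120.9]
tcp_rot: [-180.0, 0.0, 13.0]
ft_force: [0.2, -0.5, -4.3]
finger_gap: 33.5
grip_force: 42.9
time: 9.35
tool_pos: [589.9, 33.3, 116.9]
tcp_rot: [-180.0, 0.0, 13.0]
ft_force: [0.0, -1.1, -4.4]
finger_gap: 33.7
grip_force: 42.9
```

There's no contact: with the plate level, the stud tip stands inside hole 0. I'll lift and shift 16 mm along −y, so the tips meet solid underside.

```bash
python3 -m handwheel '[[0,0,-0.01,0],[0,0,-0.01,0],[0,0,0,0]]'; python3 -c "
from h import *
print(tcp_for(3,-16,18));rel(*tcp_for(3,-16,18),13.5)"
```

```text
time: 9.65
tool_pos: [591.8, 33.2, 140.4]
tcp_rot: [179.9, -0.2, 13.0]
ft_force: [0.7, 0.0, -3.2]
finger_gap: 33.5
grip_force: 43.0
[583.64560175  16.10710778 108.05838283]
rel [-0.0118  0.0149  0.0323] turn -0.5324385814222694 pose [591.8  33.2 140.4] [179.93  -0.25  12.97]
```

```bash
python3 -m handwheel '[[-0.01,0.015,0,-0.5],[0,0,0.005,0],[0,0,0.003,0],[0,0,0,0]]';python3 -m handwheel '[[0,0,0.002,0],[0,0,0.002,0],[0,0,0,0]]';python3 -m handwheel '[[0,0,0.002,0],[0,0,0.002,0],[0,0,0,0]]'
```

```text
time: 10.05
tool_pos: [583.3, 16.8, 128.5]
tcp_rot: [-180.0, 0.1, 13.5]
ft_force: [-0.7, 0.2, -4.9]
finger_gap: 33.5
grip_force: 43.0
time: 10.35
tool_pos: [584.2, 16.8, 126.9]
tcp_rot: [180.0, -0.1, 13.5]
ft_force: [-5.5, 0.1, 5.9]
finger_gap: 33.7
grip_force: 44.2
time: 10.65
tool_pos: [583.8, 16.3, 123.8]
tcp_rot: [180.0, -0.0, 13.5]
ft_force: [-12.8, -2.7, 15.7]
finger_gap: 33.5
grip_force: 45.4
```

```bash
python3 -m handwheel '[[0,0,0.002,0],[0,0,0.002,0],[0,0,0,0]]' 0.03 20;python3 -m handwheel '[[0,0,0.002,0],[0,0,0.002,0],[0,0,0,0]]';python3 -m handwheel '[[0,0,0.002,0],[0,0,0,0]]'
```

```text
time: 10.95
tool_pos: [582.8, 16.0, 119.6]
tcp_rot: [180.0, 0.1, 13.5]
ft_force: [-17.6, -4.3, 17.8]
finger_gap: 33.5
grip_force: 45.8
time: 11.25
tool_pos: [582.1, 15.9, 115.0]
tcp_rot: [180.0, 0.2, 13.5]
ft_force: [-19.4, -4.7, 16.7]
finger_gap: 33.3
grip_force: 45.6
time: 11.45
tool_pos: [581.8, 15.7, 112.7]
tcp_rot: [180.0, 0.2, 13.5]
ft_force: [-20.4, -5.5, 15.5]
finger_gap: 33.7
grip_force: 45.4
```

Force is steady near 20 N, so the plate is pivoting in the pads. I'll keep on until all three tips touch, near z = 108.

```bash
python3 -m handwheel '[[0,0,0.002,0],[0,0,0.001,0],[0,0,0,0]]';python3 -m handwheel '[[0,0,0.001,0],[0,0,0.001,0],[0,0,0,0]]';python3 -m handwheel '[[0,0,0.001,0],[0,0,0,0]]'; python3 - <<'E'
from h import *
im=r.snapshot('top')[:,:,::-1];jm=r.snapshot('scene')[:,:,::-1]
a=crop(im,230,140,90,100,5);b=crop(jm,250,180,60,100,5);cv2.imwrite('pics/p2.png',np.hstack([a,b]))
E
```

```text
time: 11.75
tool_pos: [581.5, 15.7, 109.3]
tcp_rot: [180.0, 0.3, 13.5]
ft_force: [-20.2, -5.0, 14.2]
finger_gap: 33.6
grip_force: 44.5
time: 12.05
tool_pos: [581.4, 15.7, 107.2]
tcp_rot: [180.0, 0.3, 13.5]
ft_force: [-19.6, -5.0, 13.4]
finger_gap: 33.3
grip_force: 43.9
time: 12.25
tool_pos: [581.6, 15.8, 106.1]
tcp_rot: [180.0, 0.3, 13.5]
ft_force: [-18.5, -4.9, 13.1]
finger_gap: 33.4
grip_force: 43.4
```

View pics/p2.png

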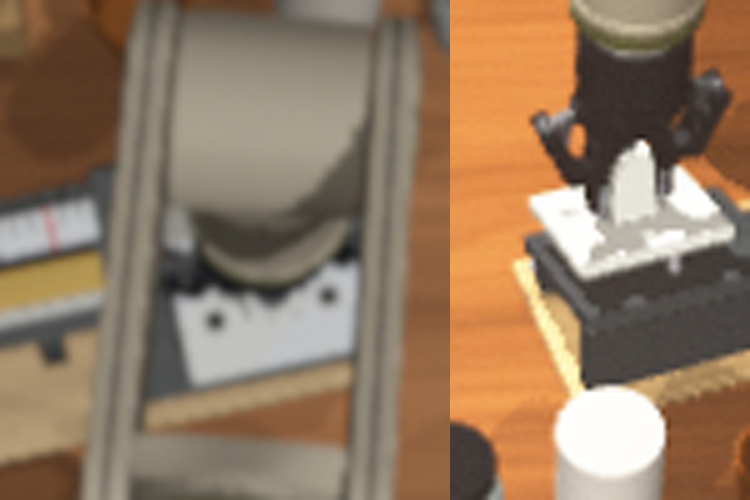

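The plate is now visibly tilted, with the low holes at crop (215,320) and (328,296). I'll continue a little until the force rises.

```bash
python3 -m handwheel '[[0,0,0.001,0],[0,0,0.001,0],[0,0,0,0]]';python3 -m handwheel '[[0,0,0.001,0],[0,0,0,0]]';python3 -m handwheel '[[0,0,0.001,0],[0,0,0,0]]'
```

```text
time: 12.65
tool_pos: [581.5, 15.7, 103.9]
tcp_rot: [180.0, 0.3, 13.5]
ft_force: [-18.3, -5.4, 12.1]
finger_gap: 33.6
grip_force: 42.9
time: 12.85
tool_pos: [581.8, 15.9, 103.2]
tcp_rot: [180.0, 0.2, 13.5]
ft_force: [-17.7, -4.7, 11.7]
finger_gap: 33.4
grip_force: 42.6
time: 13.05
tool_pos: [581.9, 15.9, 103.1]
tcp_rot: [180.0, 0.2, 13.5]
ft_force: [-21.0, -3.2, 18.7]
finger_gap: 33.6
grip_force: 43.4
```

```bash
python3 -m handwheel '[[0,0,0.001,0],[0,0,0,0]]';python3 -m handwheel '[[0,0,0.001,0],[0,0,0,0]]'; python3 - <<'E'
from h import *
s=r.sense();p=s['tool_pos'];print(p)
im=r.snapshot('top')[:,:,::-1];jm=r.snapshot('scene')[:,:,::-1]
cv2.imwrite('pics/raw_top3.png',im);cv2.imwrite('pics/raw_sc3.png',jm)
a=crop(im,255,170,50,60,8);b=crop(jm,252,205,50,60,8);cv2.imwrite('pics/p3.png',np.hstack([a,b]))
E
```

```text
time: 13.25
tool_pos: [581.9, 15.9, 102.9]
tcp_rot: [180.0, 0.2, 13.5]
ft_force: [-25.8, -3.9, 25.9]
finger_gap: 33.9
grip_force: 44.3
time: 13.45
tool_pos: [581.9, 15.9, 102.9]
tcp_rot: [180.0, 0.2, 13.5]
ft_force: [-30.0, -4.5, 32.5]
finger_gap: 33.6
grip_force: 45.1
[581.94223209  15.86301425 102.87621179]
```

View pics/p3.png

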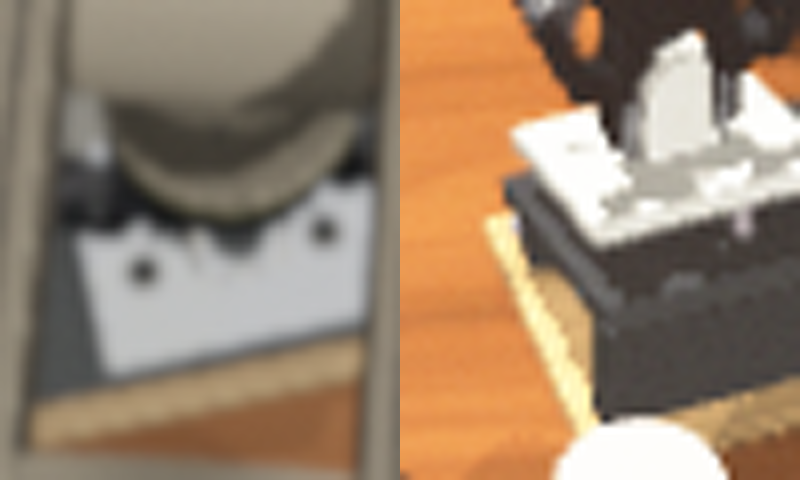

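```bash
python3 - <<'E'
from h import *
ex,ey,n=axes()
f=lambda u,v:(252+(u-400+.5)/8-.5,205+(v+.5)/8-.5)
P=[onplane('scene',f(*q),F-70.8*ey,ey) for q in((600,236),(513,130))]
P=np.array(P);L=(P-F)@np.c_[ex,ey,n];print(P,L)
d=P[0]-P[1];print(np.linalg.norm(d),np.degrees(np.arctan2(d[2],np.hypot(*d[:2]))))
# expected pixel of corners for parallel, 18 high
for fz in(18,28):
  for fx in(54,-56): print(fz,fx,(proj('scene',F+fx*ex-70.8*ey+fz*n)[0]-[252,205])*8+[400,0])
E
```

```text
[[662.23184975 -21.38315594 131.84234195]
 [555.10674623 -47.10161786  80.63588729]] [[ 66.47205551 -70.8         28.41202267]
 [-55.01582613 -70.8         28.56268088]]
121.4879750586181 24.928947027853145
18 54 [590.25506934 243.5032218 ]
18 -56 [512.13079075 147.43178443]
28 54 [587.13774228 221.8574207 ]
28 -56 [509.01818376 126.86144226]
```

Tilt measures 24.9° and the plate top is 28.4 mm off the face, so it lies parallel on the three tips. Next I'll compute the shift from the hole positions.

```bash
python3 - <<'E'
from h import *
ex,ey,n=axes()
f=lambda u,v:(255+(u+.5)/8-.5,170+(v+.5)/8-.5)
P=np.array([onplane('top',f(*q),F+28*n,n) for q in((143,270),(322,231))])
L=(P-F)@np.c_[ex,ey,n];print(L);d=L[0]-L[1];print(np.hypot(d[0],d[1]),'yaw err',np.degrees(np.arctan2(-d[0],d[1])),'mid',L.mean(0))
E
python3 -m handwheel '[[-0.0025,0,-0.006,0],[0,0,0,0]]'; python3 -m handwheel '[[0,-0.005,0,0],[0,-0.005,0,0],[0,-0.0055,0,0],[0,0,0,0],[0,0,0,0]]';python3 -c "
from h import *
for g in(30.4,): rel(*tcp_for(0,0,22,g),13.5)"
```

```text
[[-23.18913824  19.66565315  28.        ]
 [-23.08594952 -48.8667513   28.        ]]
68.53248213638436 yaw err 0.08626974828478216 mid [-23.13754388 -14.60054908  28.        ]
time: 13.75
tool_pos: [582.0, 16.0, 106.4]
tcp_rot: [180.0, -0.1, 13.5]
ft_force: [0.0, 0.2, -4.3]
finger_gap: 33.2
grip_force: 40.6
time: 14.25
tool_pos: [577.5, 31.2, 105.0]
tcp_rot: [180.0, 0.0, 13.5]
ft_force: [0.3, -0.2, -4.3]
finger_gap: 33.8
grip_force: 40.6
rel [-0.0003  0.0002 -0.0018] turn 0.006393049706503007 pose [577.5  31.2 105. ] [1.800e+02 2.000e-02 1.351e+01]
```

```bash
python3 -m handwheel '[[0.001,0.0005,0,0],[0.0008,0,0.0018,0],[0,0,0,0]]'; python3 -m handwheel '[[0.0008,0,0.0018,0],[0,0,0,0]]';python3 -m handwheel '[[0.0008,0,0.0018,0],[0,0,0,0]]';python3 -c "
from h import *
ex,ey,n=axes()
d=r.sense()['tool_pos']-tcp_for(0,0,0,30.4);print(d@ex,d@ey,d@n)"
```

```text
time: 14.55
tool_pos: [579.5, 30.7, 103.2]
tcp_rot: [-180.0, 0.0, 13.5]
ft_force: [-0.7, -0.4, -4.1]
finger_gap: 33.3
grip_force: 40.6
time: 14.75
tool_pos: [580.4, 30.9, 101.6]
tcp_rot: [180.0, -0.0, 13.5]
ft_force: [0.7, -0.3, -3.6]
finger_gap: 33.6
grip_force: 40.8
time: 14.95
tool_pos: [581.7, 31.1, 100.2]
tcp_rot: [180.0, -0.1, 13.5]
ft_force: [2.1, -0.0, -3.3]
finger_gap: 33.5
grip_force: 40.9
1.145498546535835 -0.9561916261812087 14.207637875240506
```

The studs have entered the holes and the force is small, so I'll carry on down the normal, easing a little uphill.

```bash
python3 -m handwheel '[[0.0013,0,0.0016,0],[0,0,0,0]]'; python3 -m handwheel '[[0.0008,0,0.0018,0],[0,0,0,0]]';python3 -m handwheel '[[0.0008,0,0.0018,0],[0,0,0,0]]';python3 -c "
from h import *
ex,ey,n=axes()
d=r.sense()['tool_pos']-tcp_for(0,0,0,30.4);print(d@ex,d@ey,d@n)"
```

```text
time: 15.15
tool_pos: [582.9, 31.5, 98.5]
tcp_rot: [180.0, -0.1, 13.5]
ft_force: [4.2, -0.9, -3.4]
finger_gap: 33.5
grip_force: 40.9
time: 15.35
tool_pos: [583.8, 31.6, 96.8]
tcp_rot: [180.0, -0.1, 13.5]
ft_force: [4.7, -1.3, -3.0]
finger_gap: 33.6
grip_force: 41.0
time: 15.55
tool_pos: [584.5, 31.8, 95.0]
tcp_rot: [180.0, -0.1, 13.5]
ft_force: [5.2, -1.6, -2.7]
finger_gap: 33.2
grip_force: 41.1
1.583508055635757 -0.9704630455448157 8.223662577211133
```

```bash
python3 -m handwheel '[[0.0013,0,0.0017,0],[0,0,0,0]]'; python3 -m handwheel '[[0.0010,0,0.0018,0],[0,0,0,0]]';python3 -m handwheel '[[0.0008,0,0.0018,0],[0,0,0,0]]';python3 -m handwheel '[[0.0008,0,0.0018,0],[0,0,0,0]]';python3 -c "
from h import *
ex,ey,n=axes()
d=r.sense()['tool_pos']-tcp_for(0,0,0,30.4);print(d@ex,d@ey,d@n)"
```

```text
time: 15.75
tool_pos: [585.5, 32.1, 93.0]
tcp_rot: [180.0, -0.0, 13.5]
ft_force: [5.5, -1.7, -2.5]
finger_gap: 33.8
grip_force: 41.1
time: 15.95
tool_pos: [586.4, 32.4, 91.1]
tcp_rot: [180.0, -0.0, 13.5]
ft_force: [5.0, -2.3, -1.4]
finger_gap: 34.1
grip_force: 41.1
time: 16.15
tool_pos: [587.2, 32.6, 89.3]
tcp_rot: [180.0, -0.0, 13.5]
ft_force: [5.8, -2.5, -1.4]
finger_gap: 33.4
grip_force: 41.1
time: 16.35
tool_pos: [587.7, 32.8, 87.9]
tcp_rot: [180.0, 0.0, 13.5]
ft_force: [0.2, -2.7, 4.3]
finger_gap: 33.7
grip_force: 41.7
1.5651950621606567 -0.7301049892350499 0.45494597167081635
```

Seated, with contact force at fz ≈ 0.5. I'll press slightly, release, and rise.

```bash
python3 -m handwheel '[[0.0008,0,0.0018,0],[0,0,0.001,0],[0,0,0,0]]'; python3 -m handwheel '[[0,0,-0.001,0],[0,0,0,0],[0,0,0,0],[0,0,0,0],[0,0,0,0]]' 0.0854;python3 -m handwheel '[[0,0,-0.01,0],[0,0,-0.03,0],[0,0,-0.05,0],[0,0,-0.05,0],[0,0,-0.03,0],[0,0,0,0]]'; python3 -m handwheel '[[-0.03,-0.04,0,0],[-0.03,-0.04,0,0],[-0.03,-0.04,0,0],[-0.03,-0.04,0,0],[0,-0.04,0,0],[0,0,0,0]]'; python3 - <<'E'
from h import *
im=r.snapshot('top')[:,:,::-1];cv2.imwrite('pics/raw4.png',im);jm=r.snapshot('scene')[:,:,::-1]
cv2.imwrite('pics/raw4s.png',jm)
a=crop(im,185,150,125,85,6);b=crop(jm,255,180,110,85,5)
cv2.imwrite('pics/p4.png',cv2.resize(np.vstack([a,cv2.resize(b,(750,580))]),None,fx=.55,fy=.55))
cv2.imwrite('pics/p4.png',np.vstack([cv2.resize(a,(560,300)),cv2.resize(crop(jm,255,180,110,60,5),(560,300))]))
E
```

```text
time: 16.65
tool_pos: [587.7, 32.8, 87.8]
tcp_rot: [180.0, 0.1, 13.5]
ft_force: [-16.3, -2.9, 28.6]
finger_gap: 33.6
grip_force: 44.6
time: 17.15
tool_pos: [588.0, 33.1, 85.2]
tcp_rot: [-180.0, 0.1, 13.5]
ft_force: [0.2, -0.2, -0.6]
finger_gap: 85.4
grip_force: 0.0
time: 17.75
tool_pos: [591.4, 32.9, 263.8]
tcp_rot: [179.8, -0.6, 13.5]
ft_force: [0.2, -0.0, 0.0]
finger_gap: 85.4
grip_force: 0.0
time: 18.35
tool_pos: [422.9, 203.1, 255.7]
tcp_rot: [-179.9, -0.0, 13.7]
ft_force: [0.2, -0.2, -0.6]
finger_gap: 85.5
grip_force: 0.0
```

View pics/p4.png

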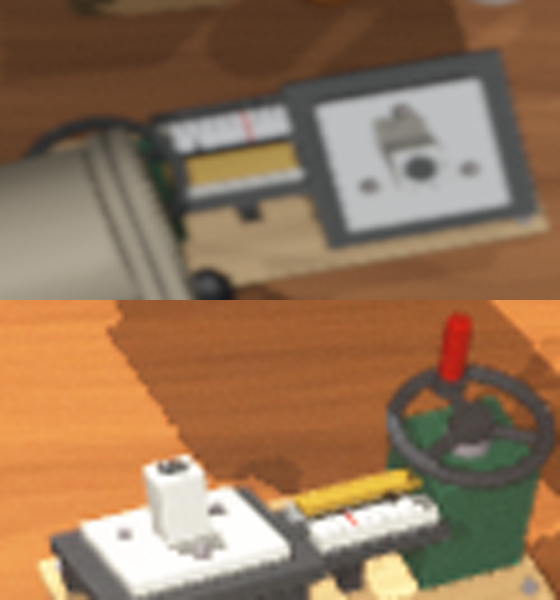

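The picture shows the plate flush on the face with grey studs in its holes. The red handle shows at lower (455,350), and the pointer isn't at the line yet. Now I'll measure the handle and the keeper.

```bash
python3 - <<'E'
from h import *
ex,ey,n=axes()
def red(fn,x0,x1,y0,y1):
    h=cv2.cvtColor(cv2.imread(fn),cv2.COLOR_BGR2HSV);m=((h[...,0]<8)|(h[...,0]>172))&(h[...,1]>170)&(h[...,2]>60)
    ys,xs=np.nonzero(m);k=(xs>x0)&(xs<x1)&(ys>y0)&(ys<y1);return xs[k].mean(),ys[k].mean(),k.sum()
a=red('pics/scene0.png',330,365,175,215);b=red('pics/top0.png',195,225,195,225);print(a,b,tri(a[:2],b[:2]))
print('scene on z171',onz('scene',a[:2],171))
f=lambda u,v:(185+(u+.5)/6-.5,160+(v+.5)/6-.5)
for q in((394,183),(407,238)): print('bar end',(onplane('top',f(*q),F+21*n,n)-F)@np.c_[ex,ey,n])
for q in((326,128),(336,178)): print('red',(onplane('top',f(*q),F+8*n,n)-F)@np.c_[ex,ey,n])
rel(513,228,190,13.5)
E
```

```text
(np.float64(343.9117647058824), np.float64(188.86764705882354), np.int64(68)) (np.float64(206.90625), np.float64(213.1875), np.int64(32)) (array([514.80049891, 230.1093124 , 172.80524707]), np.float64(1.784061573681716))
scene on z171 [512.99016646 229.79871738 171.        ]
bar end [28.98456188 75.90068775 21.        ]
bar end [ 0.28452801 75.43150068 21.        ]
red [ 60.67666749 103.06500131   8.        ]
red [ 34.87287892 103.62393641   8.        ]
rel [ 0.0924 -0.0063  0.0657] turn 0.11098786580652131 pose [424.7 200.1 255.7] [1.7998e+02 1.0000e-02 1.3610e+01]
```

```bash
python3 -m handwheel '[[0.046,-0.003,0,0],[0.0465,-0.0035,0,0],[0,0,0.03,0],[0,0,0,0]]'; python3 -c "
from h import *
rel(514,229.5,156,13.5)"
```

```text
time: 18.85
tool_pos: [512.7, 225.3, 220.3]
tcp_rot: [179.9, 0.5, 13.4]
ft_force: [-1.1, -0.3, -1.9]
finger_gap: 85.6
grip_force: 0.0
rel [ 0.0022 -0.0038  0.0643] turn -0.14971283743540198 pose [512.7 225.3 220.3] [179.93   0.53  13.35]
```

```bash
python3 -m handwheel '[[0.002,-0.003,0.03,0],[0,0,0.025,0],[0,0,0.009,0],[0,0,0,0]]'; python3 -m handwheel '[[0,0,0,0],[0,0,0,0],[0,0,0,0],[0,0,0,0],[0,0,0,0],[0,0,0,0],[0,0,0,0],[0,0,0,0]]' 0.01 25;  python3 - <<'E'
from h import *
s=r.sense();print(s['tool_pos'],s['finger_gap'])
# polar steps, hub at (555,236)
w=np.radians(13.5);T=np.array([[np.cos(w),np.sin(w)],[np.sin(w),-np.cos(w)]])
a=np.radians(189.7)
for k in range(0,24):
    a0,a1=a-np.radians(10*k),a-np.radians(10*(k+1))
    print(k+1,np.round(T@(42*np.array([np.cos(a1)-np.cos(a0),np.sin(a1)-np.sin(a0)]))/1000,4).tolist())
E
```

```text
time: 19.25
tool_pos: [513.7, 229.7, 161.0]
tcp_rot: [180.0, 0.2, 13.4]
ft_force: [0.1, 1.1, 0.6]
finger_gap: 85.1
grip_force: 0.0
time: 20.05
tool_pos: [515.3, 230.9, 162.7]
tcp_rot: [180.0, -0.1, 13.5]
ft_force: [-1.4, -1.0, 5.1]
finger_gap: 17.0
grip_force: 26.0
[515.31817354 230.89691676 162.67207552] 16.993137599427435
1 [0.0011, -0.0072]
2 [0.0024, -0.0069]
3 [0.0035, -0.0064]
4 [0.0046, -0.0057]
5 [0.0055, -0.0048]
6 [0.0063, -0.0038]
7 [0.0068, -0.0026]
8 [0.0072, -0.0014]
9 [0.0073, -0.0002]
10 [0.0072, 0.0011]
11 [0.0069, 0.0024]
12 [0.0064, 0.0035]
13 [0.0057, 0.0046]
14 [0.0048, 0.0055]
15 [0.0038, 0.0063]
16 [0.0026, 0.0068]
17 [0.0014, 0.0072]
18 [0.0002, 0.0073]
19 [-0.0011, 0.0072]
20 [-0.0024, 0.0069]
21 [-0.0035, 0.0064]
22 [-0.0046, 0.0057]
23 [-0.0055, 0.0048]
24 [-0.0063, 0.0038]
```

```bash
python3 -m handwheel '[[0.0011,-0.0072,0,0],[0,0,0,0],[0.0024,-0.0069,0,0],[0,0,0,0],[0.0035,-0.0064,0,0],[0,0,0,0]]';  python3 -m handwheel '[[0.0046,-0.0057,0,0],[0,0,0,0],[0.0055,-0.0048,0,0],[0,0,0,0],[0.0063,-0.0038,0,0],[0,0,0,0]]';python3 -m handwheel '[[0.0068,-0.0026,0,0],[0,0,0,0],[0.0072,-0.0014,0,0],[0,0,0,0],[0.0073,-0.0002,0,0],[0,0,0,0]]'
```

```text
time: 20.65
tool_pos: [518.5, 252.6, 162.7]
tcp_rot: [180.0, -0.2, 13.5]
ft_force: [6.8, 0.1, 4.2]
finger_gap: 16.9
grip_force: 26.1
time: 21.25
tool_pos: [531.4, 269.1, 162.7]
tcp_rot: [179.9, -0.2, 13.4]
ft_force: [6.8, -5.6, 5.3]
finger_gap: 17.2
grip_force: 26.2
time: 21.85
tool_pos: [550.7, 277.3, 162.7]
tcp_rot: [179.8, -0.1, 13.4]
ft_force: [3.3, -8.5, 7.6]
finger_gap: 16.9
grip_force: 26.5
```

```bash
python3 -m handwheel '[[0.0072,0.0014,0,0],[0,0,0,0],[0.0069,0.0026,0,0],[0,0,0,0],[0.0064,0.0035,0,0],[0,0,0,0]]';  python3 -m handwheel '[[0.0057,0.0046,0,0],[0,0,0,0],[0.0048,0.0055,0,0],[0,0,0,0],[0.0038,0.0063,0,0],[0,0,0,0]]';python3 -m handwheel '[[0.0026,0.0068,0,0],[0,0,0,0],[0.0014,0.0072,0,0],[0,0,0,0],[0,0,0,0]]'
```

```text
time: 22.45
tool_pos: [571.6, 275.1, 162.7]
tcp_rot: [179.9, 0.0, 13.4]
ft_force: [-0.2, -7.5, 9.0]
finger_gap: 17.4
grip_force: 26.6
time: 23.05
tool_pos: [588.8, 263.2, 162.7]
tcp_rot: [180.0, 0.0, 13.4]
ft_force: [-1.2, -3.7, 9.2]
finger_gap: 17.3
grip_force: 26.6
time: 23.55
tool_pos: [596.1, 251.0, 162.7]
tcp_rot: [180.0, -0.0, 13.5]
ft_force: [-0.2, -1.4, 7.7]
finger_gap: 17.1
grip_force: 26.4
```

```bash
python3 - <<'E'
from h import *
from scipy.optimize import least_squares
P=np.array([[515.3,230.9],[518.5,252.6],[531.4,269.1],[550.7,277.3],[571.6,275.1],[588.8,263.2],[596.1,251.0]])
s=least_squares(lambda q:np.hypot(*(P-q[:2]).T)-42,[555,236]);c=s.x
a=np.degrees(np.unwrap(np.arctan2(*(P-c).T[::-1])));print(c,s.fun.round(2),a.round(1),'turned',a[0]-a[-1])
im=r.snapshot('top')[:,:,::-1];jm=r.snapshot('scene')[:,:,::-1]
cv2.imwrite('pics/raw5.png',im);cv2.imwrite('pics/raw5s.png',jm)
w=np.radians(13.5);T=np.array([[np.cos(w),np.sin(w)],[np.sin(w),-np.cos(w)]])
a=np.radians(a[-1])
for k in range(8):
    a0,a1=a-np.radians(10*k),a-np.radians(10*(k+1))
    print(k+1,np.round(T@(42*np.array([np.cos(a1)-np.cos(a0),np.sin(a1)-np.sin(a0)]))/1000,4).tolist())
# scene pixel predictions: bar end positions & intensity profile along scale
ex,ey,n=axes()
for nm in('scene','top'):
  img=cv2.imread({'scene':'pics/raw5s.png','top':'pics/raw5.png'}[nm])
  for fx,fz in((18,21),(30,21),(45,8),(34,21)):
    ys=np.arange(40,150,3);px=proj(nm,[F+fx*ex+y*ey+fz*n for y in ys]).astype(np.float32)
    v=cv2.remap(img,px[None,:,0],px[None,:,1],1)[0];print(nm,fx,fz,[''.join('%02x'%q for q in x[::-1]) for x in v])
E
```

```text
[556.98127234 235.76354448] [-0.04  0.    0.02  0.01 -0.03  0.01 -0.02] [-173.3 -203.6 -232.5 -261.4 -290.4 -319.2 -338.7] turned 165.37486797883548
1 [0.0004, 0.0073]
2 [-0.0009, 0.0073]
3 [-0.0022, 0.007]
4 [-0.0033, 0.0065]
5 [-0.0044, 0.0058]
6 [-0.0054, 0.005]
7 [-0.0062, 0.004]
8 [-0.0067, 0.0028]
scene 18 21 ['fefefc', 'fbfbf8', 'dfddd7', 'a59c8d', '8f774a', 'd6ac46', 'edc64e', 'efc64d', 'edc249', 'edc34b', 'ecc148', 'edc248', 'edc349', 'ebc148', 'ebc147', 'ecc049', 'edc44b', 'eec549', 'ecc247', 'ebc147', 'ebc046', 'ecc247', 'ecc246', 'ebc045', 'ebc045', 'eabf44', 'ecc446', 'ecc447', 'ebc046', 'ebc047', 'ecc249', 'edc448', 'edc347', 'ecc146', 'ecc147', 'eac348', 'ecc447']
scene 30 21 ['fefefc', 'fcfbf8', 'dcd9d2', 'a8997e', 'a17f3d', 'd1a640', 'deb243', 'e0b544', 'e1b344', 'ddaf42', 'dbae40', 'deb442', 'e0b843', 'e1b441', 'dcae40', 'dbaf41', 'dfb443', 'e3b745', 'dfb243', 'dcae41', 'dcb041', 'e0b543', 'e3b743', 'deb240', 'daad3f', 'daae40', 'dbb042', 'e2b642', 'ddb041', 'dbad40', 'ddb241', 'e1b742', 'e1b440', 'deb13f', 'ddb140', 'dfb541', 'e3b945']
scene 45 8 ['fefdfb', 'fcfbf8
[... 1558 characters left out ...]
'98999b', '6b6d6d', '4d4e4e', '494a4a', '4a4c4c', '4d4f4f', '5e5f5f', '88898a', 'acadaf', 'b8b9bb', 'babcbe', 'bcbcbf', 'bbbcbe', 'babbbd', 'b8b7b9', 'b9acad', 'b89999', 'b9a4a5', 'bab5b7', 'b3b4b5', 'a9aaab', 'adaeae', 'b4b5b7', 'b7b8ba', 'b9babc', 'bbbcbe', 'babbbd', 'b9babc', 'babbbd', 'babbbd', 'b9babc', 'b5b6b8']
top 34 21 ['bcbdbf', 'bcbdbf', 'bcbdbf', 'bbbcbe', 'b3b5b7', '9a9b9c', '6e6c69', '4c4437', '443b29', '433929', '403829', '433b2e', '4b4336', '534c41', '514c43', '514d45', '575147', '5b5348', '585047', '514a45', '574d43', '5b4b3f', '5b4d41', '544e44', '49443e', '4a443a', '524b3e', '585047', '524e47', '534f4a', '5b564d', '5d564c', '59534b', '524f49', '56524c', '5a554d', '514d49']
```

```bash
python3 - <<'E'
from h import *
ex,ey,n=axes()
ys=np.arange(88,150,1.5)
for nm,fn in(('scene','raw5s'),('top','raw5'),('scene','scene0'),('top','top0')):
  img=cv2.imread(f'pics/{fn}.png').astype(np.float32)
  print(fn)
  for fx in(36,40,44,48,52):
    px=proj(nm,[F+fx*ex+y*ey+8*n for y in ys]).astype(np.float32)
    v=cv2.remap(img,px[None,:,0],px[None,:,1],1)[0];print(fx,' '.join('%d%s'%(x[1],'r' if x[2]>x[1]+14 and x[2]>x[0]+14 else '') for x in v))
print(ys)
im=cv2.imread('pics/raw5s.png');t=cv2.imread('pics/raw5.png')
cx,cy=proj('scene',[F+44*ex+110*ey+8*n])[0].astype(int);tx,ty=proj('top',[F+44*ex+110*ey+8*n])[0].astype(int)
cv2.imwrite('pics/p5.png',np.hstack([crop(im,cx-22,cy-16,44,40,9),crop(t,tx-22,ty-16,44,40,9)]))
E
```

```text
raw5s
36 249 249 250 250 249 247 245 247 247 246 236 204r 166r 170r 196r 223r 234 246 230 203 178 189 208 223 239 248 245 245 246 247 248 249 248 246 241 241 245 249 250 250 250 249
40 249 248 249 250 250 249 248 248 249 248 236r 213r 194r 187r 203r 227r 249 247 244 229 218 215 229 244 250 247 244 245 247 248 250 251 249 247 246 248 251 252 251 250 247 245
44 246 247 249 251 250 248 244 242 243 243 238 208r 172r 181r 214r 240 244 246 240 231 224 234 248 251 249 246 242 239 242 246 250 251 251 248 247 247 249 250 248 245 242 243
48 241 240 242 244 243 238 233 238 243 242 227r 205r 207r 220r 234 241 248 246 240 236 240 247 247 246 243 237 230 233 237 241 244 246 244 242 243 245 248 246 243 241 240 239
52 233 234 236 235 231 227 233 239 240 237 233 230 226 230 236 242 240 237 238 240 242 241 239 236 231 227 229 231 234 238 241 237 234 235 238 241 240 240 238 235 233 236
raw5
36 145 146 147 147 144 144 141 140 135 126r 123r 122r 126r 134 135 135 130 121 118 117 123 135 139 143 145 145 147 148 151 151 151 151 148 148 147 148 149 150 151 149 144 134
40 181 182 182 183 182 182 179 175 167 1
[... 1977 characters left out ...]
4 194 195 194 194 193 193 193 194 195 195 194 191 188 182 178 175 175 181 187 190 191 188 182
48 192 193 193 191 189 187 184 180 174 165r 158r 161r 167r 177 186 188 189 187 187 189 191 191 191 188 186 186 186 189 191 190 189 186 183 183 183 184 185 185 186 187 187 180
52 185 188 186 184 181 179 179 179 173 166r 162r 160r 169r 179 183 185 182 178 179 181 184 187 186 183 180 179 181 184 185 184 182 181 182 184 185 185 182 180 179 180 180 180
[ 88.   89.5  91.   92.5  94.   95.5  97.   98.5 100.  101.5 103.  104.5
 106.  107.5 109.  110.5 112.  113.5 115.  116.5 118.  119.5 121.  122.5
 124.  125.5 127.  128.5 130.  131.5 133.  134.5 136.  137.5 139.  140.5
 142.  143.5 145.  146.5 148.  149.5]
```

View pics/p5.png

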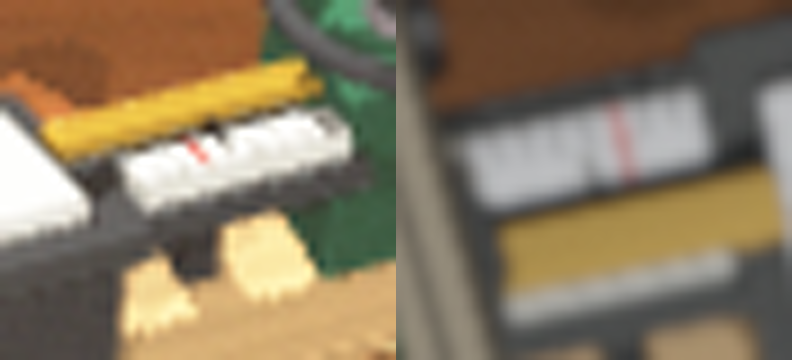

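The pointer is about 12 mm short of the red line (top: face y 116 against 104), which is about 85° more.

```bash
python3 -m handwheel '[[0.0004,0.0073,0,0],[0,0,0,0],[-0.0009,0.0073,0,0],[0,0,0,0],[-0.0022,0.007,0,0],[0,0,0,0],[-0.0033,0.0065,0,0],[0,0,0,0]]';  python3 -m handwheel '[[-0.0044,0.0058,0,0],[0,0,0,0],[-0.0054,0.005,0,0],[0,0,0,0],[-0.0062,0.004,0,0],[0,0,0,0],[0,0,0,0]]'; cat > pt.py <<'E'
from h import *
s=r.sense();p=s['tool_pos'][:2]-[556.98,235.76];print('turned',(-173.3-np.degrees(np.arctan2(p[1],p[0])))%360,np.hypot(*p),s['ft_force'])
ex,ey,n=axes();ys=np.arange(88,125,1.5)
for nm in('scene','top'):
  img=np.ascontiguousarray(r.snapshot(nm)[:,:,::-1]).astype(np.float32);cv2.imwrite(f'pics/last_{nm}.png',img)
  for fx in(36,40,48,52):
    px=proj(nm,[F+fx*ex+y*ey+8*n for y in ys]).astype(np.float32)
    v=cv2.remap(img,px[None,:,0],px[None,:,1],1)[0];print(nm,fx,' '.join('%d%s'%(x[1],'r' if x[2]>x[1]+14 and x[2]>x[0]+14 else '') for x in v))
E
python3 pt.py
```

```text
time: 24.45
tool_pos: [596.9, 222.2, 162.7]
tcp_rot: [180.0, -0.1, 13.5]
ft_force: [1.1, -1.5, 7.0]
finger_gap: 17.3
grip_force: 26.3
time: 25.15
tool_pos: [584.6, 203.9, 162.7]
tcp_rot: [180.0, -0.0, 13.4]
ft_force: [-0.0, -3.3, 8.4]
finger_gap: 17.2
grip_force: 26.4
turned 235.75316434101202 42.21570418154104 [-0.04564285 -3.31026574  8.38058956]
scene 36 249 249 249 249 249 247 245 247 247 246 233r 192r 142r 142r 168r 202r 225r 248 250 250 249 247 247 249 249
scene 40 249 248 249 250 250 249 248 248 250 249 234r 205r 179r 168r 186r 218r 249 250 251 248 243 241 246 250 250
scene 48 240 240 242 243 243 238 233 238 243 241 224r 199r 202r 218r 234 241 248 246 242 240 243 247 247 246 244
scene 52 232 234 236 235 232 227 233 238 240 236 232 229 226 230 236 242 240 238 238 240 242 241 240 237 231
top 36 145 147 148 148 145 145 142 140 133 121 110r 97r 96r 104 111 120 122 118 116 115 120 128 134 136 136
top 40 182 183 183 184 183 183 180 176 165 153r 136r 122r 129r 137 151 161 156 150 137 126 128 131 135 138 137
top 48 186 187 186 185 183 181 178 174 169 158r 150r 152r 156r 168 177 174 170 153 138 128 122 127 133 135 136
top 52 179 182 181 179 176 173 174 174 168 161r 157r 154r 162r 172 175 175 164 150 138 126 126 131 134 137 135[ WARN:0@1.252] global loadsave.cpp:1063 imwrite_ Unsupported depth image for selected encoder is fallbacked to CV_8U.
```

```bash
python3 -m handwheel '[[-0.0040,0.0018,0,0],[0,0,0,0],[-0.0041,0.0015,0,0],[0,0,0,0],[0,0,0,0]]'; python3 pt.py 2>/dev/null
```

```text
time: 25.75
tool_pos: [577.7, 199.0, 162.7]
tcp_rot: [180.0, -0.1, 13.5]
ft_force: [-0.1, -2.7, 6.5]
finger_gap: 17.6
grip_force: 26.5
turned 247.36068129530585 42.21153943157216 [-0.0565741  -2.7271422   6.51861694]
scene 36 250 249 249 249 249 247 245 247 247 246 233 192r 142r 142r 168r 201r 224r 247 250 250 249 247 247 249 249
scene 40 249 248 249 250 250 249 248 248 250 249 233r 204r 179r 168r 186r 218r 249 250 251 247 243 240 245 250 250
scene 48 241 240 242 243 243 238 233 238 243 241 225r 200r 203r 218r 234 241 248 246 242 240 243 247 247 246 243
scene 52 232 234 237 236 232 227 233 239 240 237 233 229 225 229 235 241 239 237 238 240 242 241 239 236 231
top 36 145 147 148 148 145 145 142 140 134 126 120 116 115 117 115 111 112 116 122 129 134 136 134 128 122
top 40 182 183 183 184 183 183 180 175 166 157 146 137 139 141 137 132 126 121 127 133 135 138 133 128 120
top 48 186 187 186 184 182 180 178 175 168 154r 141r 130r 124r 123r 122 118 116 121 126 132 137 136 135 128 122
top 52 179 183 181 179 176 173 174 174 166 156 134r 111r 94r 81r 83 86 97 109 120 131 135 136 133 127 120
```

The scene profile didn't change over the last 12°, so I'll check the bar end itself against earlier pictures.

```bash
python3 - <<'E'
from h import *
ex,ey,n=axes()
cv2.imwrite('pics/now_s.png',np.ascontiguousarray(r.snapshot('scene')[:,:,::-1]))
ys=np.arange(28,88,1.5)
for fn in('raw4s','raw5s','last_scene','now_s'):
  img=cv2.imread(f'pics/{fn}.png').astype(np.float32)
  for fx,fz in((18,21),(26,21)):
    px=proj('scene',[F+fx*ex+y*ey+fz*n for y in ys]).astype(np.float32)
    v=cv2.remap(img,px[None,:,0],px[None,:,1],1)[0];print(fn,fx,' '.join('%d'%(x[2]-x[0]) for x in v))
a,b,c=[cv2.imread(f'pics/{q}.png').astype(int) for q in('raw5s','last_scene','now_s')]
for fn,im in(('scene0',cv2.imread('pics/scene0.png')),('raw5s',a),('now',c)):
  print(fn)
  for fx in(34,36,38):
    px=proj('scene',[F+fx*ex+y*ey+8*n for y in np.arange(96,150,1.5)]).astype(np.float32)
    v=cv2.remap(im.astype(np.float32),px[None,:,0],px[None,:,1],1)[0];print(fx,' '.join('%d'%x[0] for x in v))
print(np.abs(c-b)[180:260,260:340].max())
rel(577.7,199,162.7)
E
```

```text
raw4s 18 2 2 2 2 2 2 2 2 2 2 3 4 5 7 7 7 9 18 30 46 67 84 87 91 86 80 73 64 55 56 60 74 109 143 155 161 164 164 163 163
raw4s 26 2 2 2 2 2 2 2 2 2 2 3 5 6 8 7 6 6 12 20 28 33 38 36 32 32 29 24 24 22 31 52 78 110 136 151 158 162 162 163 163
raw5s 18 3 2 2 2 2 2 2 2 2 2 3 5 8 11 23 44 68 107 143 156 159 159 161 163 163 162 162 162 164 164 164 164 164 163 163 163 163 163 162 162
raw5s 26 2 2 2 2 2 2 2 2 2 2 4 5 9 16 33 66 101 127 146 158 161 163 164 164 163 161 160 160 161 162 164 167 165 164 163 163 163 162 162 163
last_scene 18 2 2 2 2 2 3 4 19 37 68 109 145 153 160 162 161 161 161 163 163 162 161 162 165 165 164 163 164 165 165 164 164 165 165 165 166 165 164 163 162
last_scene 26 2 2 2 2 3 8 15 43 82 123 143 159 164 163 162 163 163 163 162 163 163 163 163 162 161 162 162 161 160 161 162 165 164 165 164 162 161 161 162 163
now_s 18 2 2 2 2 2 2 3 19 36 68 109 146 155 163 165 162 161 161 162 163 161 160 162 165 164 163 162 163 165 165 165 164 165 165 165 164 164 163 163 162
now_s 26 2 2 2 2 3 7 15 43 81 121 140 156 162 163 164 164 164 162 162 163 163 163 163 163 162 162 162 162 162 163
[... 773 characters left out ...]
248 247 247 246
38 244 243 244 245 240 217 183 172 178 200 224 246 239 222 198 195 201 215 233 246 242 239 240 242 245 246 246 244 241 238 244 248 249 248 247 245
now
34 231 233 239 241 238 229 175 112 109 146 184 210 234 245 245 245 245 240 236 235 239 238 239 242 244 245 244 234 229 227 229 235 241 245 245 246
36 242 240 242 242 240 215 169 120 137 169 198 226 248 247 246 244 243 243 246 245 242 240 240 242 244 245 244 243 240 234 236 242 247 247 247 246
38 244 243 244 245 239 210 168 151 155 178 212 244 249 247 245 241 239 242 246 247 243 239 240 242 244 245 246 243 240 238 243 248 249 248 247 245
8
rel [ 0. -0. -0.] turn None pose [577.7 199.  162.7] [ 1.7996e+02 -5.0000e-02  1.3460e+01]
```

```bash
python3 -m handwheel '[[-0.0021,0.0006,0,0],[0,0,0,0],[0,0,0,0]]'; cat > be.py <<'E'
from h import *
ex,ey,n=axes()
s=r.sense();p=s['tool_pos'][:2]-[556.98,235.76];print('turned',(-173.3-np.degrees(np.arctan2(p[1],p[0])))%360,np.hypot(*p),s['ft_force'])
img=np.ascontiguousarray(r.snapshot('scene')[:,:,::-1]);cv2.imwrite('pics/now2_s.png',img)
for fn in('scene0','raw4s','raw5s','now_s','now2_s'):
  I=cv2.imread(f'pics/{fn}.png').astype(np.float32);o=[]
  for fx in(22,24,26,28):
    ys=np.arange(30,88,.5);px=proj('scene',[F+fx*ex+y*ey+21*n for y in ys]).astype(np.float32)
    v=cv2.remap(I,px[None,:,0],px[None,:,1],1)[0];o.append(ys[np.argmax((v[:,2]-v[:,0])>90)])
  h=cv2.cvtColor(I.astype(np.uint8),cv2.COLOR_BGR2HSV)
  m=((h[...,0]<8)|(h[...,0]>172))&(h[...,1]>150)&(h[...,2]>60);yy,xx=np.nonzero(m[170:220,325:375])
  print(fn,o,'handle red px',xx.mean()+325 if len(xx) else None,yy.mean()+170 if len(yy) else None,len(xx))
E
python3 be.py
```

```text
time: 26.2
tool_pos: [575.9, 198.1, 162.7]
tcp_rot: [180.0, -0.1, 13.5]
ft_force: [2.5, -1.9, 7.2]
finger_gap: 16.7
grip_force: 26.3
turned 250.01166212606262 42.20525551634698 [ 2.53220051 -1.87579218  7.20256023]
scene0 [np.float64(75.0), np.float64(75.0), np.float64(75.5), np.float64(75.0)] handle red px 343.943661971831 189.11267605633802 71
raw4s [np.float64(75.0), np.float64(75.0), np.float64(75.5), np.float64(75.0)] handle red px 344.0289855072464 189.07246376811594 69
raw5s [np.float64(52.0), np.float64(52.0), np.float64(52.0), np.float64(51.5)] handle red px 356.2564102564103 205.64102564102564 39
now_s [np.float64(41.0), np.float64(41.0), np.float64(40.5), np.float64(40.5)] handle red px 340.05 202.525 40
now2_s [np.float64(40.5), np.float64(40.5), np.float64(40.0), np.float64(40.0)] handle red px 339.6341463414634 202.1707317073171 41
```

The bar has moved 34.9 mm in all and the pointer sits on the red line within about 0.5 mm in the averaged views. I'll let go and retreat.

```bash
python3 -m handwheel '[[0,0,0,0],[0,0,0,0],[0,0,0,0],[0,0,0,0]]' 0.06; python3 -m handwheel '[[0,0,-0.01,0],[0,0,-0.04,0],[0,0,-0.05,0],[0,0,-0.03,0],[-0.05,0,0,0],[-0.05,0,0,0],[-0.05,0,0,0],[-0.04,0.03,0,0],[0,0.04,0,0],[0,0,0,0]]';python3 -m handwheel '[[-0.03,0.04,0,0],[-0.03,0.05,0,0],[0,0.05,0,0],[0,0.05,0,0],[0,0.05,0,0],[0,0.05,0,0],[0,0.05,0,0],[0,0,0,0]]'; python3 - <<'E'
from h import *
ex,ey,n=axes();ys=np.arange(94,120,1.)
exec(open('be.py').read().split('\n',2)[2])
t=np.ascontiguousarray(r.snapshot('top')[:,:,::-1])
for nm,I,I0 in(('top',t,cv2.imread('pics/top0.png')),('scene',img,cv2.imread('pics/scene0.png'))):
  for fx in(34,36,38,40,42,44):
    px=proj(nm,[F+fx*ex+y*ey+8*n for y in ys]).astype(np.float32)
    g=lambda Q:cv2.remap(Q.astype(np.float32),px[None,:,0],px[None,:,1],1)[0]
    a,b=g(I)[:,2],g(I0)[:,2];q=np.clip(1-a/b*np.median(b/a),0,1);q[q<.06]=0
    w=g(I0);rd=np.clip((w[:,2]-w[:,1])-12,0,None)
    print(nm,fx,'ptr',(q@ys/q.sum()).round(2),q.sum().round(2),'red',(rd@ys/rd.sum()).round(2))
E
```

```text
time: 26.65
tool_pos: [574.8, 198.3, 161.1]
tcp_rot: [-180.0, 0.1, 13.5]
ft_force: [-0.3, -0.4, -0.1]
finger_gap: 59.7
grip_force: 0.0
time: 27.65
tool_pos: [406.8, 82.7, 293.1]
tcp_rot: [179.9, -0.2, 13.3]
ft_force: [0.6, 0.4, 0.3]
finger_gap: 59.9
grip_force: 0.0
time: 28.45
tool_pos: [430.4, -255.3, 290.3]
tcp_rot: [-180.0, 0.1, 13.2]
ft_force: [-1.7, 1.3, -0.7]
finger_gap: 59.9
grip_force: 0.0
turned 291.1503913393911 507.0581856290647 [-1.68681624  1.26464098 -0.74863768]
scene0 [np.float64(75.0), np.float64(75.0), np.float64(75.5), np.float64(75.0)] handle red px 343.943661971831 189.11267605633802 71
raw4s [np.float64(75.0), np.float64(75.0), np.float64(75.5), np.float64(75.0)] handle red px 344.0289855072464 189.07246376811594 69
raw5s [np.float64(52.0), np.float64(52.0), np.float64(52.0), np.float64(51.5)] handle red px 356.2564102564103 205.64102564102564 39
now_s [np.float64(41.0), np.float64(41.0), np.float64(40.5), np.float64(40.5)] handle red px 340.05 202.525 40
now2_s [np.float64(40.5), np.float64(40.5), np.float64(40.0), np.float64(40.0)] handle red px 338.5 202.1969696969697 66
top 34 ptr 68.05 13.17 red nan
top 36 ptr 67.22 11.92 red nan
top 38 ptr 67.74 10.13 red nan
top 40 ptr 70.48 10.13 red nan
top 42 ptr 72.32 11.34 red nan
top 44 ptr 73.07 11.88 red nan
scene 34 ptr 67.42 8.99 red nan
scene 36 ptr 68.46 9.79 red nan
scene 38 ptr 66.3 8.81 red nan
scene 40 ptr 65.53 8.43 red nan
scene 42 ptr 65.17 8.06 red nan
scene 44 ptr 65.0 7.49 red nan<stdin>:11: RuntimeWarning: invalid value encountered in scalar divide
```

My `exec` overwrote `ys`, so I'm repeating that measurement.

```bash
python3 - <<'E'
from h import *
ex,ey,n=axes();ys=np.arange(94,120,1.)
for nm in('top','scene'):
  I=np.ascontiguousarray(r.snapshot(nm)[:,:,::-1]);I0=cv2.imread(f'pics/{nm}0.png')
  for fx in(34,36,38,40,42):
    px=proj(nm,[F+fx*ex+y*ey+8*n for y in ys]).astype(np.float32)
    g=lambda Q:cv2.remap(Q.astype(np.float32),px[None,:,0],px[None,:,1],1)[0]
    a,b=g(I),g(I0);q=1-a[:,2]/b[:,2]*np.median(b[:,2]/a[:,2]);q[q<.06]=0
    rd=np.clip((b[:,2]-b[:,1])-8,0,None)
    print(nm,fx,'ptr',(q@ys/(q.sum()+1e-9)).round(2),q.sum().round(2),'red',(rd@ys/(rd.sum()+1e-9)).round(2))
E
```

```text
top 34 ptr 104.13 0.65 red 103.63
top 36 ptr 104.07 0.7 red 103.65
top 38 ptr 103.69 0.58 red 103.57
top 40 ptr 103.61 0.53 red 103.56
top 42 ptr 103.56 0.33 red 103.57
scene 34 ptr 107.93 0.25 red 107.43
scene 36 ptr 0.0 0.0 red 107.05
scene 38 ptr 0.0 0.0 red 106.88
scene 40 ptr 0.0 0.0 red 107.06
scene 42 ptr 0.0 0.0 red 107.06
```

```bash
python3 -c "
from bench import r
print(r.hand_in())"
```

```text
the job is handed in; nothing more can be done
None
```

The job is handed in at about 29 s of the 51 s allowed: the wide-hole plate is flush on the jig's studs, boss outwards, the pointer is at the red line to within about 0.5 mm, and the arm has let go and is clear; I didn't re-check the plate's seating after turning the wheel.

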